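# Close up the ink bottle rail

### The job

Four ink bottles stand touching in the metal rail: push the rearmost one gently with the fingertips, so that the whole row slides along as one train until the front bottle is against the end stop and no gaps are left. Then push the keeper arm round until it lies straight across the rail behind the row. Touch only the rearmost bottle and the keeper, pinch, lift or tip nothing, leave the things round the rail where they are, and finish with the hand clear.

Things in the scene. Friction and masses are not known exactly. Their poses are not given: they have to be found in the camera images.
- rail: Fixed plain steel channel, 300 x 48 mm. Origin on the desk under its centre; x runs along it towards the end stop, y to the keeper's side, z up. Floor top at z 4 mm; walls at y +-20 to +-24 mm, tops at z 14 mm. End stop: block 12 thick, 36 high, inner face at x = +140 mm; the other end, x = -150, is open. An ear 26 x 32 x 6 mm holds the keeper's pivot at x -13, y +42 mm.
- rail_stop (a point): Point on the channel floor's centre line at the inner face of the end stop; axes as the rail's.
- bottle_1: Ink bottle number 1 of 4 counted from the end stop (the front one): dark body 36 mm across, 44 mm high, cap 28 mm across up to 61 mm; 60 to 130 g. Origin at the centre of its underside. Loose, upright on the channel floor; with the row home its origin is at about x = 122 mm in the rail's frame.
- bottle_2: Ink bottle number 2 of 4 counted from the end stop: dark body 36 mm across, 44 mm high, cap 28 mm across up to 61 mm; 60 to 130 g. Origin at the centre of its underside. Loose, upright on the channel floor; with the row home its origin is at about x = 86 mm in the rail's frame.
- bottle_3: Ink bottle number 3 of 4 counted from the end stop: dark body 36 mm across, 44 mm high, cap 28 mm across up to 61 mm; 60 to 130 g. Origin at the centre of its underside. Loose, upright on the channel floor; with the row home its origin is at about x = 50 mm in the rail's frame.
- bottle_4: Ink bottle number 4 of 4 counted from the end stop (the rearmost, the one to push): dark body 36 mm across, 44 mm high, cap 28 mm across up to 61 mm; 60 to 130 g. Origin at the centre of its underside. Loose, upright on the channel floor; with the row home its origin is at about x = 14 mm in the rail's frame.
- keeper_arm (a joint): Keeper arm angle, rad: 0 = closed, straight across the channel just behind the home row (pointing to the rail's -y; hard stop); 1.57 = along the rail towards its open end; up to 2.5 = slanting out to +y. In the rail's frame the arm points from the pivot along (-sin, -cos) of the angle. Stays where it is left (about 0.5 N at the tip moves it).
- keeper_hinge (a point): The keeper's pivot axis, 31 mm above the desk, the middle height of the arm. Pivot boss 16 mm across.
- keeper_tip (a point): Outer end of the keeper arm, 60 mm from the pivot axis. The arm is a flat steel bar 8 mm thick, standing on edge, from 20 to 42 mm above the desk.
- dropper: Dropper bottle, 33 x 34 x 102 mm, loose on the desk at the rail's -y side; to be left alone. Origin at the centre of its underside.
- tape_roll: White tape roll, 58 mm across, 12 mm high, loose on the desk at the rail's -y side; to be left alone. Origin at the centre of its underside.
- eraser: Eraser, 23 x 52 x 13 mm, loose on the desk at the rail's +y side near the end stop; to be left alone. Origin at the centre of its underside.
Not all that is in view belongs to the job. What is shaped like the bottle_4 but orange or purple is not meant. What is shaped like the bottle_2 but green is not meant.

How it is judged:
On the way, in this order (a step that is already met when the one before it is completed fails the run):
1. the row of four is home against the end stop, upright in the channel, while the keeper is still open (x of bottle_1 in the frame of rail_stop above -0.024 m and x of bottle_2 in the frame of rail_stop above -0.06 m and x of bottle_3 in the frame of rail_stop above -0.096 m and x of bottle_4 in the frame of rail_stop above -0.132 m and y of bottle_1 in the frame of rail_stop between -0.006 and 0.006 m and y of bottle_2 in the frame of rail_stop between -0.006 and 0.006 m and y of bottle_3 in the frame of rail_stop between -0.006 and 0.006 m and y of bottle_4 in the frame of rail_stop between -0.006 and 0.006 m and angle between each of bottle_1, bottle_2, bottle_3, bottle_4's own z axis and vertical below 0.12 rad and z of each of bottle_1, bottle_2, bottle_3, bottle_4 in the frame of rail_stop below 0.004 m and value of joint keeper_arm above 0.5 rad), for 0.2 s.
2. the keeper lies across the rail behind the row (x of bottle_1 in the frame of rail_stop above -0.024 m and x of bottle_2 in the frame of rail_stop above -0.06 m and x of bottle_3 in the frame of rail_stop above -0.096 m and x of bottle_4 in the frame of rail_stop above -0.132 m and value of joint keeper_arm below 0.12 rad), for 0.2 s.
At the end, for the whole second after the job is handed in: Every bottle stands upright (within 0.12 rad) on the channel floor, at rest, within 6 mm of its place in the closed-up row against the end stop; the keeper arm is within 0.12 rad of straight across the rail (all of step 2 and y of bottle_1 in the frame of rail_stop between -0.006 and 0.006 m and y of bottle_2 in the frame of rail_stop between -0.006 and 0.006 m and y of bottle_3 in the frame of rail_stop between -0.006 and 0.006 m and y of bottle_4 in the frame of rail_stop between -0.006 and 0.006 m and angle between each of bottle_1, bottle_2, bottle_3, bottle_4's own z axis and vertical below 0.12 rad and z of each of bottle_1, bottle_2, bottle_3, bottle_4 in the frame of rail_stop below 0.004 m and linear speed of each of bottle_1, bottle_2, bottle_3, bottle_4 below 0.02 m/s and velocity of joint keeper_arm between -0.05 and 0.05 rad/s); the robot touches nothing.
It fails at once if a bottle is lifted (8 mm) or tipped (0.3 rad) (z of any of bottle_1, bottle_2, bottle_3, bottle_4 in the frame of rail_stop above 0.008 m or angle between any of bottle_1, bottle_2, bottle_3, bottle_4's own z axis and vertical above 0.3 rad).
It fails at once if the fingers or arm touch one of the three front bottles (contact force between any of the fingers, the arm and bottle_1 above 1 N or contact force between any of the fingers, the arm and bottle_2 above 1 N or contact force between any of the fingers, the arm and bottle_3 above 1 N).
It fails at once if the rearmost bottle is pushed harder than 40 N (contact force between the fingers and bottle_4 above 40 N).
It fails at once if a thing beside the rail is moved (15 mm) or tipped (distance of any of dropper, tape_roll, eraser from where it was at the start of the episode above 0.015 m or angle between any of dropper, tape_roll, eraser's own z axis and vertical above 0.3 rad).
It also fails if it takes over 45 s, if anything falls off the work surface, if the arm or the gripper's body presses on something with over 40 N, if the wrist force passes 120 N, or if a joint passes its speed limit or range.

### The arm

A 7-joint arm with a two-finger parallel gripper is mounted at the origin on a cart in front of the work surface, level with it; the furniture and walls round the work are solid. World frame = base frame: x ahead of the robot, y to its left, z up, the work surface at z = 0. Lengths are in m, angles in rad, forces in N, time in s.
With the tool pointing down it reaches from about 0.4 to 0.85 m from the base axis. Payload 10.4 kg.
Tool frame: the origin (TCP) lies on the centre line of the jaws, within the pads' length; the fingertips stand 17 mm ahead of it and the grasp point (between the pads) lies 2 mm behind it; z points along the fingers, y is the line along which they close (so a half turn about z gives the same grasp; the last joint's range is limited). The gripper opens to 85 mm and grips with 20 to 120 N. Pads are 22 mm wide; open, the fingers measure 114 mm over their backs; the gripper's body (76 mm by 85 mm) begins 54 mm behind the grasp point. The pads swing forward as they close: fully open they stand 13 mm farther back than shut.
Start: joints at [1.317, 0.332, -0.065, 1.46, 0.022, 1.35, -0.088], TCP at [0.143, -0.608, 0.209] pointing down, gripper open.
Joint ranges: [-2.6, 2.6], [-0.5, 2.12], [-1.47, 1.34], [0.16, 2.42], [-1.27, 4.41], [0.06, 2.06], [-2.6, 2.6]. Speed limits (rad/s): [2.22, 2.22, 2.79, 2.79, 3.14, 3.14, 3.14].

### API

Orientations are given as a unit quaternion [x, y, z, w].
In Python, from workcell import get_obs, optics, job gives the robot as it stands. The module is installed in compiled form; this text tells all that it offers.
- The arm moves only by the tool send_rows, never from a script. Its argument "plan" is a list that holds one entry, the list of rows, each a list of 7 numbers: the turn, a rotation vector about the tool's x, y, z in units of 1.5 rad (1.0 is 1.5 rad), then the shift along the tool's x, y, z in units of 20 cm (1.0 is 20 cm), then the opening, from 0 (shut) to 1 (fully open). A call has 1 to 20 rows; each row shifts and turns the commanded pose from where the row before left it, along the tool's axes as they then stand; what a row does not reach is not made up. A row lasts 1/12 s, in which the tool goes at most 41.7 mm and 7.16 degrees, less where a joint would pass 70% of its speed; a pose out of reach is approached as far as the arm can. A call with a number of a shift or a turn outside -1 to 1 is refused whole. A call with a gripper value outside its range is refused whole. The fingers move at their own pace and stop on an object; "squeeze" is the grip in N (left out, the last holds). Time passes only in rows, so rows that do not move let the fingers close. It gives the time, the measured TCP pose, the force, the opening and the grip force at its end, in the units of the state.
- get_obs(): the state, without advancing time (a new reading comes with each control period).
- optics.camera(name): name is "scene" or "top"; returns the picture (400x640x3 uint8, red, green, blue); there is no depth.
- optics.get_calibration(name): a dict with "intrinsics" (3x3 intrinsics, pixels), "distortion" ([k1, k2, p1, p2, k3] as OpenCV has them; the pictures are not rectified), "world_from_camera" (4x4, takes a point from camera to world coordinates). Camera axes: x right, y up, looking along -z (the intrinsics and any distortion apply to the point x, -y, -z); pixel columns grow to the right and rows downward; lengths in m; the calibration is good to about 2 mm. A picture is of the moment at which its call begins. get_calibration takes no time and is no camera call.
- job.hand_in(): hands the job in; it is judged then, once.
The state is a dict: "clock": time; "joint_pos": joint angles; "joint_velocities": joint speeds; "tau": joint torques, N m; "position": TCP position; "ee_rot": TCP orientation; "ft_force": force on the tool from outside, world axes, zero at the start; "torque": the same for the moment, N m; "grip_width": opening from 0.0 (shut) to 1.0 (fully open); "grasp_force": force on a finger pad.
Only numpy, scipy, OpenCV 4.12 (cv2) and the standard library are available. Lean on these libraries where they do the work, as an engineer would, in place of code of your own. Each camera call takes 0.05 s, during which the arm holds its last target. There are 200 camera calls.

## Working session

There is one attempt and no reset: what is moved stays moved. The work goes in short steps, Python scripts to look and compute and a tool call to move; the robot and the scene stay as the last step left them, time stands still between calls to the robot, and variables do not carry over. Pictures are saved under pics/ and viewed, at most 10 in all, crops included, and the job is handed in when it is done.

Besides the shell and the picture viewer there is one more tool, called after "Call:" as name(argument=value, ...) on one line, values as JSON. send_rows: Moves the arm, as the interface text tells. Its arguments: {"type":"object","properties":{"plan":{"type":"array"},"squeeze":{"type":"number"}},"required":["plan"]}

```bash
mkdir -p pics
python3 - <<'E'
from workcell import get_obs, optics
import cv2,numpy as np
for n in("scene","top"):
    cv2.imwrite(f"pics/{n}0.png",optics.camera(n)[:,:,::-1])
    c=optics.get_calibration(n);print(n,np.round(c["intrinsics"],1).tolist(),c["distortion"],np.round(c["world_from_camera"],3).tolist())
o=get_obs();print({k:np.round(v,3).tolist() for k,v in o.items()})
E
```

```text
scene [[495.2, 0.0, 325.6], [0.0, 495.2, 195.7], [0.0, 0.0, 1.0]] [-0.10434956  0.          0.          0.          0.        ] [[0.651, 0.276, -0.707, -0.042], [-0.759, 0.255, -0.599, -0.56], [0.015, 0.926, 0.376, 0.433], [0.0, 0.0, 0.0, 1.0]]
top [[491.9, 0.0, 315.4], [0.0, 491.9, 193.2], [0.0, 0.0, 1.0]] [-0.05589236  0.          0.          0.          0.        ] [[-0.005, 0.993, -0.121, 0.526], [-1.0, -0.005, 0.0, 0.005], [-0.0, 0.121, 0.993, 0.959], [0.0, 0.0, 0.0, 1.0]]
{'clock': 0.1, 'joint_pos': [1.317, 0.333, -0.065, 1.461, 0.022, 1.35, -0.088], 'joint_velocities': [-0.001, -0.002, 0.002, -0.002, 0.0, 0.0, -0.001], 'tau': [0.002, -62.675, 0.05, -39.243, 0.016, 0.007, 0.0], 'position': [0.143, -0.608, 0.209], 'ee_rot': [0.993, 0.115, -0.0, -0.001], 'ft_force': [-0.392, -0.544, -0.468], 'torque': [-0.028, -0.017, -0.024], 'grasp_force': 0.0, 'grip_width': 1.0}
```

View pics/top0.png

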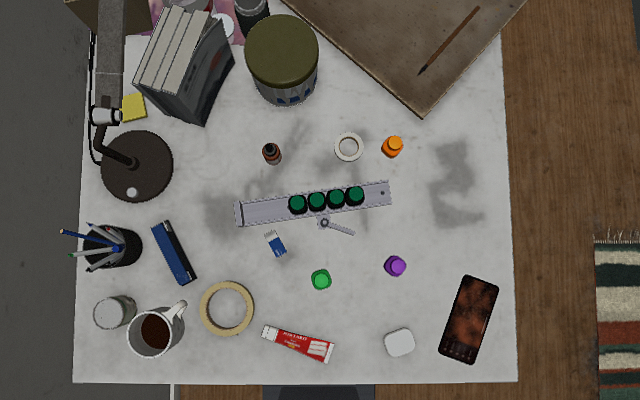

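View pics/scene0.png

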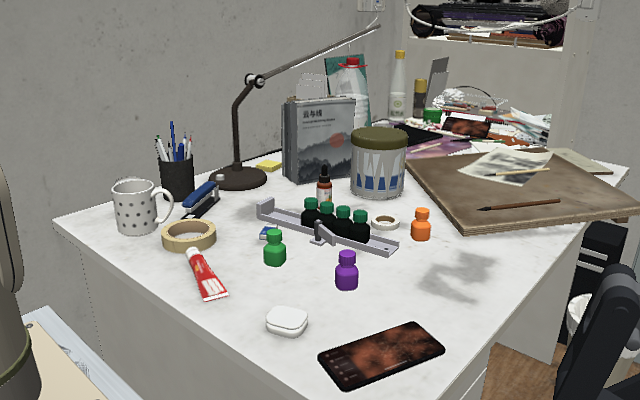

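The top view shows the rail from its stop at about (240,212) to its open end at (388,192). The four dark-green-capped bottles are at (298,204), (317,201), (335,198) and (356,195), the keeper pivot is at (324,223) and its tip is at (353,234).

These could be taken for bottle_4 (356,195): orange (393,147), purple (396,266), green (321,279) and the other three in the row. I choose the row's open-end bottle at (356,195), and will check it in a close crop.

```bash
cat > h.py <<'E'
import numpy as np,cv2
from workcell import get_obs, optics
def ray(n,uv):
    c=optics.get_calibration(n);K=np.array(c["intrinsics"]);T=np.array(c["world_from_camera"])
    p=cv2.undistortPoints(np.array(uv,float).reshape(-1,1,2),K,np.array(c["distortion"])).reshape(-1,2)
    d=np.c_[p[:,0],-p[:,1],-np.ones(len(p))]@T[:3,:3].T
    return T[:3,3],d
def onz(n,uv,z):
    o,d=ray(n,uv);return o+d*((z-o[2])/d[:,2])[:,None]
def proj(n,P):
    c=optics.get_calibration(n);T=np.linalg.inv(np.array(c["world_from_camera"]))
    q=np.array(P,float).reshape(-1,3)@T[:3,:3].T+T[:3,3];q=q*[1,-1,-1]
    return cv2.projectPoints(q,np.zeros(3),np.zeros(3),np.array(c["intrinsics"]),np.array(c["distortion"]))[0].reshape(-1,2)
E
python3 - <<'E'
from h import *
im=cv2.imread("pics/top0.png");
cv2.imwrite("pics/crop1.png",cv2.resize(im[170:250,225:400],None,fx=4.5,fy=4.5,interpolation=cv2.INTER_CUBIC))
hsv=cv2.cvtColor(im,cv2.COLOR_BGR2HSV)
m=cv2.inRange(hsv,(70,120,60),(95,255,255));m[:170]=0;m[250:]=0
n,l,s,c=cv2.connectedComponentsWithStats(m)
for i in range(1,n):
    if s[i,4]>20: print(s[i],c[i],onz("top",c[i],.062).round(4))
E
```

```text
[349 187  14  14 151] [355.62913907 193.49006623] [[ 0.6339 -0.0687  0.062 ]]
[330 190  14  14 152] [336.18421053 196.44078947] [[ 0.6286 -0.0329  0.062 ]]
[310 193  14  14 154] [316.57792208 199.45454545] [[0.6233 0.0032 0.062 ]]
[290 196  14  14 154] [296.78571429 202.38961039] [[0.618  0.0395 0.062 ]]
```

View pics/crop1.png

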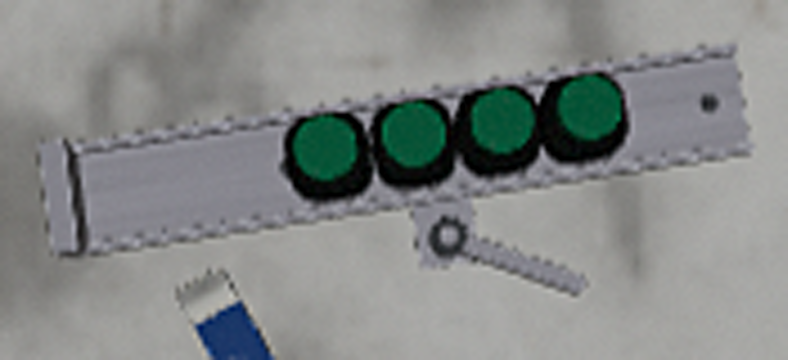

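Run:
```python
from h import *
f=lambda a:np.array(a,float)/4.5+[225-.4,170-.4]
c=onz("top",f([[737,44],[750,152]]),.014); print("open corners",c.round(4),np.linalg.norm(c[0]-c[1]))
s=onz("top",f([[68,141],[83,245]]),.036); print("stop inner top",s.round(4),np.linalg.norm(s[0]-s[1]))
p=onz("top",f([[448,237]]),.042);t=onz("top",f([[584,287]]),.042);print("pivot,tip",p.round(4),t.round(4),np.linalg.norm(p-t))
caps=onz("top",[[355.6,193.5],[336.2,196.4],[316.6,199.5],[296.8,202.4]],.065)
d=caps[3]-caps[0];d/=np.linalg.norm(d);print("dir",d,np.degrees(np.arctan2(d[1],d[0])))
m=c.mean(0);e=s.mean(0);dd=e-m;print("rail len(290 exp)",np.linalg.norm(dd[:2]),np.degrees(np.arctan2(dd[1],dd[0])))
print(m.round(4),e.round(4))
a=np.arctan2(dd[1],dd[0]);R=np.array([[np.cos(a),-np.sin(a)],[np.sin(a),np.cos(a)]])
O=(m[:2]+e[:2])/2+R@[5,0]*0.001
np.savez("rail.npz",a=a,R=R,O=O)
for n,x in(("caps",caps),("piv",p),("tip",t)):print(n,((x[:,:2]-O)@R).round(4))
# stereo check with scene cap mask
im=cv2.imread("pics/scene0.png");h=cv2.cvtColor(im,cv2.COLOR_BGR2HSV);mk=cv2.inRange(h,(70,120,40),(95,255,255));mk[:180]=0
n,l,st,ce=cv2.connectedComponentsWithStats(mk)
for i in range(1,n):
  if st[i,4]>30:print(st[i],ce[i])
q=caps.copy();q[:,2]=.065;print(proj("scene",q).round(1))
```

```text
open corners [[ 0.667  -0.1368  0.014 ]
 [ 0.6201 -0.1413  0.014 ]] 0.04713845269880418
stop inner top [[0.624  0.1483 0.036 ]
 [0.5803 0.1415 0.036 ]] 0.044231907185216676
pivot,tip [[ 0.5826 -0.0108  0.042 ]] [[ 0.5616 -0.0669  0.042 ]] 0.05990468244651799
dir [-0.14550496  0.98935752  0.        ] 98.36652165431042
rail len(290 exp) 0.2869882469508608 98.2994224430017
[ 0.6436 -0.1391  0.014 ] [0.6021 0.1449 0.036 ]
caps [[-0.0771 -0.0003]
 [-0.0411 -0.0003]
 [-0.0048 -0.    ]
 [ 0.0318 -0.0002]]
piv [[-0.0128  0.0418]]
tip [[-0.0653  0.0707]]
[305 198  13  12 137] [310.78832117 203.16788321]
[320 202  14  12 143] [326.37062937 207.34265734]
[337 206  13  12 143] [342.90909091 211.54545455]
[353 210  14  13 151] [359.80794702 216.13245033]
[[358.9 211.1]
 [342.1 206.7]
 [325.7 202.5]
 [309.8 198.3]]
```

```bash
cat >> h.py <<'E'
from scipy.spatial.transform import Rotation as Ro
r=np.load("rail.npz");R,O,a=r["R"],r["O"],float(r["a"])
def to(x,y,z):
    o=get_obs();T=Ro.from_quat(o["ee_rot"]);p=np.array(o["position"])
    D=np.r_[O+R@[x,y],z]-p
    X=np.r_[R[:,0],0];Y=np.r_[-R[:,1],0];G=Ro.from_matrix(np.c_[X,Y,[0,0,-1]])
    print("t",round(o["clock"],2),"rail pos mm",((p[:2]-O)@R*1000).round(1),"z",(p[2]*1000).round(1),"F",np.round(o["ft_force"],1),"w",round(o["grip_width"],2))
    print("shift units total now-axes",(T.inv().apply(D)/.2).round(4),"in goal axes",(G.inv().apply(D)/.2).round(4),"turn units",((T.inv()*G).as_rotvec()/1.5).round(4))
E
python3 -c "
from h import *
to(-.14,0,.2)
f=lambda p:((onz('top',[p],.03)[:,:2]-O)@R*1000).round()
print([f(p) for p in([393,147],[275,243],[271,153],[348,147],[396,266],[321,279])])"
```

```text
t 0.1 rail pos mm [-540.3  563.1] z 208.7 F [-0.4 -0.5 -0.5] w 1.0
shift units total now-axes [ 2.9772 -1.7521  0.0456] in goal axes [2.0015 2.8157 0.0434] turn units [-7.000e-04 -6.000e-04 -9.898e-01]
[array([[-166.,  -82.]]), array([[84., 66.]]), array([[  68., -106.]]), array([[-80., -95.]]), array([[-134.,  142.]]), array([[  9., 145.]])]
```

Call:
send_rows(plan=[[[0,0,0,0.08,-0.045,0,0],[0,0,0,0.15,-0.088,0,0],[0,0,0,0.15,-0.088,0,0],[0,0,0,0.15,-0.088,0,0],[0,0,0,0.15,-0.088,0,0],[0,0,0,0.15,-0.088,0,0],[0,0,0,0.15,-0.088,0,0],[0,0,0,0.15,-0.088,0,0],[0,0,0,0.15,-0.088,0,0],[0,0,0,0.15,-0.088,0,0],[0,0,0,0.15,-0.088,0,0],[0,0,0,0.15,-0.088,0,0],[0,0,0,0.15,-0.088,0,0],[0,0,0,0.15,-0.088,0,0],[0,0,0,0.15,-0.088,0,0],[0,0,0,0.15,-0.088,0,0],[0,0,0,0.15,-0.088,0,0],[0,0,0,0.15,-0.088,0,0],[0,0,0,0.15,-0.088,0,0],[0,0,0,0.15,-0.088,0,0]]])

```text
clock: 1.77
position: [0.6357, -0.1389, 0.209]
ee_rot: [0.993, 0.115, -0.0, 0.0]
ft_force: [0.1, -0.6, 0.1]
grip_width: 0.002
grasp_force: 0.0
```

Call:
send_rows(plan=[[[0,0,-0.07,0,0,0,0],[0,0,-0.07,0,0,0,0],[0,0,-0.07,0,0,0,0],[0,0,-0.07,0,0,0,0],[0,0,-0.07,0,0,0,0],[0,0,-0.07,0,0,0,0],[0,0,-0.07,0,0,0,0],[0,0,-0.07,0,0,0,0],[0,0,-0.07,0,0,0,0],[0,0,-0.07,0,0,0,0],[0,0,-0.07,0,0,0,0],[0,0,-0.07,0,0,0,0],[0,0,-0.07,0,0,0,0],[0,0,-0.07,0,0,0,0],[0,0,0,0,0,0,0],[0,0,0,0,0,0,0]]])

```text
clock: 3.1
position: [0.6347, -0.1402, 0.209]
ee_rot: [0.661, 0.75, -0.0, -0.0]
ft_force: [-0.6, -0.2, -1.2]
grip_width: 0.005
grasp_force: 0.0
```

```bash
python3 -c "
from h import *
to(-.14,0,.2)"
```

```text
t 3.1 rail pos mm [-148.3    8.9] z 209.0 F [-0.6 -0.2 -1.2] w 0.01
shift units total now-axes [0.0425 0.0438 0.045 ] in goal axes [0.0417 0.0445 0.045 ] turn units [-0.0004 -0.0003 -0.0122]
```

Call:
send_rows(plan=[[[0,0,-0.012,0.042,0.044,0.04,0],[0,0,0,0,0,0.08,0],[0,0,0,0,0,0.08,0],[0,0,0,0,0,0.08,0],[0,0,0,0,0,0.08,0],[0,0,0,0,0,0.08,0],[0,0,0,0,0,0.08,0],[0,0,0,0,0,0.08,0],[0,0,0,0,0,0.08,0],[0,0,0,0,0,0.08,0],[0,0,0,0,0,0.04,0],[0,0,0,0,0,0.02,0],[0,0,0,0,0,0,0],[0,0,0,0,0,0,0]]])

```text
clock: 4.27
position: [0.643, -0.1303, 0.0459]
ee_rot: [0.653, 0.757, 0.0, 0.0]
ft_force: [1.0, 0.3, -0.3]
grip_width: -0.003
grasp_force: 0.0
```

```bash
python3 -c "
from h import *
to(-.12,0,.04)
im=optics.camera('scene')[:,:,::-1]
cv2.imwrite('pics/s1.png',cv2.resize(im[150:280,240:440],None,fx=4,fy=4,interpolation=cv2.INTER_CUBIC))
p=np.array(get_obs()['position']);print((proj('scene',[p,p-[0,0,.017],p-[0,0,.03]])-[240,150])*4)"
```

```text
t 4.27 rail pos mm [-139.8   -0.7] z 45.9 F [ 1.   0.3 -0.3] w -0.0
shift units total now-axes [ 0.0988 -0.0034  0.0297] in goal axes [ 0.0988 -0.0037  0.0297] turn units [0.0005 0.0001 0.002 ]
[[597.35294209 313.72529023]
 [594.9098093  347.58830224]
 [593.055455   373.13995586]]
```

View pics/s1.png

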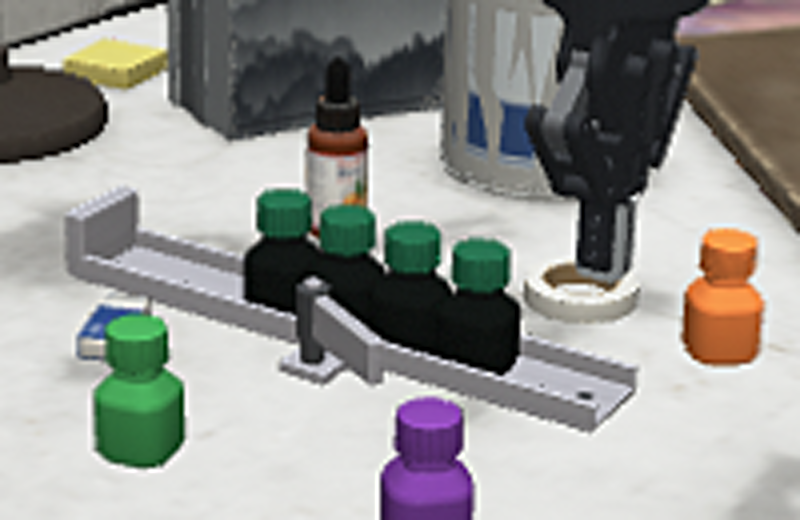

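The scene crop shows the shut fingertips at about (600,277) in the crop, over the tape roll. The TCP projects to (597,314), so the tips look about 35 mm higher or farther away than they should. I'll check this with the top view before moving on.

```bash
python3 -c "
from h import *
a=optics.camera('scene')[:,:,::-1][150:280,240:440];b=optics.camera('top')[:,:,::-1][130:260,240:440]
cv2.imwrite('pics/b2.png',cv2.resize(np.hstack([a,b]),None,fx=2,fy=2,interpolation=cv2.INTER_CUBIC))
p=np.array(get_obs()['position']);print(get_obs()['joint_pos'],p)
print((proj('top',[p,p+[0,0,.073],p+[0,0,.15]])-[240,130])*2+[400,0])"
```

```text
[ 0.60544952  0.61917191 -0.65757224  1.51799069  0.40136198  1.14053466
  0.01720044] [ 0.64320665 -0.13067864  0.04646224]
[[695.90434021 118.79500325]
 [708.2302928  107.94655328]
 [723.72547815  94.30339176]]
```

View pics/b2.png

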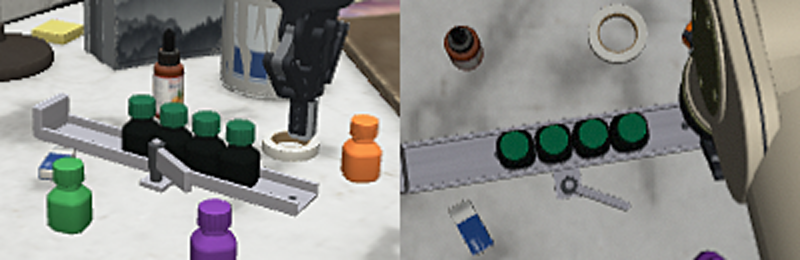

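```bash
python3 -c "
from h import *
for z in(.01,.02,.029,.046,.06,.065):
  q=onz('scene',[[390,218]],z);print(z,q.round(3),((q[:,:2]-O)@R*1000).round(1))
# check scene calibration on known: pivot top, rail corners
P=lambda x,y,z:np.r_[O+R@[x,y],z]
print((proj('scene',[P(-.15,.024,.014),P(-.15,-.024,.014),P(.152,.024,.036),P(-.013,.042,.042)])-[240,150])*2)
"
```

```text
0.01 [[ 0.75  -0.063  0.01 ]] [[ -89. -116.]]
0.02 [[ 0.731 -0.075  0.02 ]] [[-97.9 -95.8]]
0.029 [[ 0.714 -0.086  0.029]] [[-105.9  -77.5]]
0.046 [[ 0.682 -0.106  0.046]] [[-121.1  -43.1]]
0.06 [[ 0.656 -0.122  0.06 ]] [[-133.6  -14.8]]
0.065 [[ 0.647 -0.128  0.065]] [[-138.1   -4.7]]
[[294.4337196  202.69319624]
 [317.09608463 181.95167786]
 [ 29.38814089 104.96229095]
 [154.17407528 144.36449659]]
```

The views agree laterally: the top view shows blank desk at the farther candidate spots. The visible tips therefore sit at about z = 60–65 mm, not the 29 mm I expected. I'll lower a little, still clear of everything, and look again.

Call:
send_rows(plan=[[[0,0,0,0,0,0.025,0],[0,0,0,0,0,0.025,0],[0,0,0,0,0,0,0],[0,0,0,0,0,0,0]]])

```text
clock: 4.75
position: [0.6422, -0.1307, 0.0349]
ee_rot: [0.653, 0.757, -0.0, -0.0]
ft_force: [-0.4, -0.4, -0.2]
grip_width: -0.005
grasp_force: 0.0
```

```bash
python3 -c "
from h import *
to(-.12,0,.04)
im=optics.camera('scene')[:,:,::-1]
cv2.imwrite('pics/s3.png',cv2.resize(im[120:270,340:440],None,fx=4,fy=4,interpolation=cv2.INTER_CUBIC))
p=np.array(get_obs()['position']);print((proj('scene',[p,p-[0,0,.017]])-[340,120])*4)"
```

```text
t 4.75 rail pos mm [-140.     0.2] z 34.9 F [-0.4 -0.4 -0.2] w -0.01
shift units total now-axes [ 0.1     0.0011 -0.0255] in goal axes [ 0.1     0.0008 -0.0256] turn units [-0.0006 -0.0001  0.0021]
[[195.13399916 456.67043537]
 [192.70666589 490.22055615]]
```

View pics/s3.png

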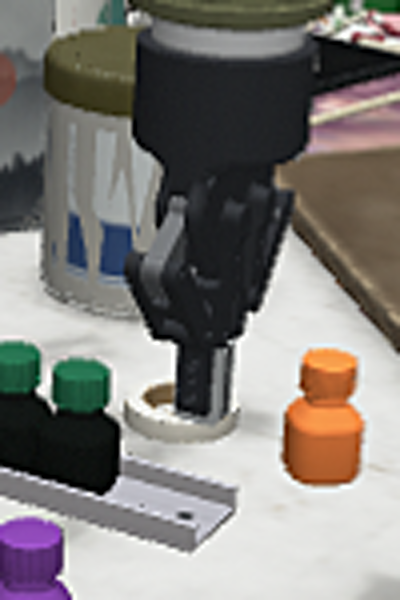

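The tip is now at crop (205,420), against the TCP's projected (195,457). It dropped as commanded, so the tips really do look about 35 mm higher than the reading implies. I'll lower in small steps over the empty channel and watch the force.

Call:
send_rows(plan=[[[0,0,0,0,0,0.02,0],[0,0,0,0,0,0.02,0],[0,0,0,0,0,0.01,0],[0,0,0,0,0,0,0],[0,0,0,0,0,0,0]]])

```text
clock: 5.22
position: [0.6424, -0.1306, 0.0251]
ee_rot: [0.653, 0.757, -0.0, -0.0]
ft_force: [-0.7, -1.1, 0.7]
grip_width: 0.0
grasp_force: 0.0
```

Call:
send_rows(plan=[[[0,0,0,0,0,0.01,0],[0,0,0,0,0,0.01,0],[0,0,0,0,0,0,0]]])

```text
clock: 5.47
position: [0.6423, -0.1306, 0.021]
ee_rot: [0.653, 0.757, -0.0, -0.0]
ft_force: [-0.5, -1.1, 0.0]
grip_width: 0.0
grasp_force: 0.0
```

Call:
send_rows(plan=[[[0,0,0,0,0,0.01,0],[0,0,0,0,0,0,0]]])

```text
clock: 5.63
position: [0.6424, -0.1306, 0.0191]
ee_rot: [0.653, 0.757, -0.0, -0.0]
ft_force: [-0.2, -0.2, 0.9]
grip_width: 0.002
grasp_force: 0.0
```

Call:
send_rows(plan=[[[0,0,0,0,0,0.01,0],[0,0,0,0,0,0,0]]])

```text
clock: 5.8
position: [0.6424, -0.1306, 0.0171]
ee_rot: [0.653, 0.757, -0.0, -0.0]
ft_force: [-0.0, -0.2, -0.2]
grip_width: 0.004
grasp_force: 0.0
```

No contact where the stated tip would already be in the floor, so the offset is real. I'll measure the tip from the difference to the first scene picture.

```bash
cat >> h.py <<'E'
def tip(save=None):
    i0=cv2.imread("pics/scene0.png").astype(int);im=optics.camera('scene')[:,:,::-1]
    if save:cv2.imwrite(save,im)
    m=(np.abs(im.astype(int)-i0).max(2)>30).astype(np.uint8);m[:, :330]=0
    n,l,s,c=cv2.connectedComponentsWithStats(m);k=1+np.argmax(s[1:,4]);m=l==k
    b=np.where(m.any(1))[0].max()
    for v in range(b-12,b+1):
        u=np.where(m[v])[0];print(v,u.min() if len(u) else 0,u.max() if len(u) else 0)
E
python3 -c "
from h import *
tip('pics/s4full.png')
p=np.array(get_obs()['position']);print(p,proj('scene',[p,p+[0,0,.018]]))
X=np.r_[R[:,0],0];Y=np.r_[R[:,1],0]
for dz in(-.017,.018):
  q=[p+[0,0,dz]+sx*.011*X+sy*.0145*Y for sx,sy in((-1,-1),(-1,1),(1,1),(1,-1))];print(dz,proj('scene',q).round(1).tolist())"
```

```text
223 383 397
224 383 396
225 383 396
226 383 396
227 383 396
228 383 396
229 383 396
230 383 396
231 383 396
232 383 396
233 384 395
234 387 393
235 391 392
[ 0.6424047  -0.13064514  0.01719263] [[388.14555266 243.0496532 ]
 [388.78794702 234.17287995]]
-0.017 [[396.4, 249.7], [389.5, 256.1], [378.6, 252.9], [385.6, 246.6]]
0.018 [[397.7, 232.7], [390.9, 238.8], [379.7, 235.7], [386.8, 229.7]]
```

Call:
send_rows(plan=[[[0,0,0,0,0,0.02,0],[0,0,0,0,0,0.02,0],[0,0,0,0.02,0,0.01,0],[0,0,0,0.03,0,0,0],[0,0,0,0.03,0,0,0],[0,0,0,0.02,0,0,0],[0,0,0,0.01,0,0,0],[0,0,0,0,0,0,0]]])

```text
clock: 6.52
position: [0.6394, -0.1078, 0.0077]
ee_rot: [0.652, 0.758, 0.0, 0.0]
ft_force: [-0.6, 0.7, 0.3]
grip_width: 0.001
grasp_force: 0.0
```

```bash
python3 -c "
from h import *
to(-.106,0,.0)
tip('pics/s5full.png')
t=optics.camera('top')[:,:,::-1][150:250,260:420]
a=cv2.imread('pics/s5full.png')[170:270,290:430]
cv2.imwrite('pics/b5.png',cv2.resize(np.hstack([a,t[:,:125]]),None,fx=3,fy=3,interpolation=cv2.INTER_CUBIC))
p=np.array(get_obs()['position']);print(proj('scene',[p,p+[0,0,.0225]]))"
```

```text
t 6.52 rail pos mm [-117.    -0.4] z 7.7 F [-0.6  0.7  0.3] w 0.0
shift units total now-axes [ 0.0549 -0.0018  0.0384] in goal axes [ 0.0549 -0.002   0.0384] turn units [ 0.0003 -0.0001  0.0029]
387 554 639
388 554 639
389 554 639
390 554 639
391 554 639
392 554 639
393 554 639
394 554 639
395 553 639
396 553 639
397 553 639
398 553 639
399 553 639
[[377.14449194 244.59174486]
 [377.8300345  233.6622083 ]]
```

View pics/b5.png

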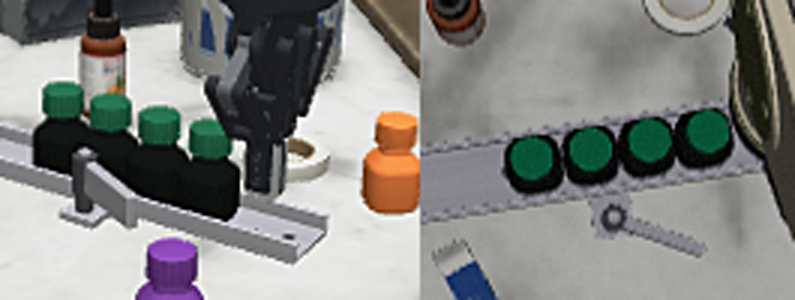

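The left half shows the shut fingertips at about (265,192) in the crop, just behind bottle_4 and over the channel. By this view the tips are at z ≈ 30 mm, the knuckles clear the cap, and the lateral position matches the reading. I'll start a gentle push.

Call:
send_rows(plan=[[[0,0,0,0.01,0,0,0],[0,0,0,0.01,0,0,0],[0,0,0,0.01,0,0,0],[0,0,0,0.01,0,0,0],[0,0,0,0.01,0,0,0],[0,0,0,0.01,0,0,0],[0,0,0,0.01,0,0,0],[0,0,0,0.01,0,0,0],[0,0,0,0.01,0,0,0],[0,0,0,0.01,0,0,0],[0,0,0,0.01,0,0,0],[0,0,0,0.01,0,0,0]]])

```text
clock: 7.62
position: [0.6357, -0.0852, 0.0074]
ee_rot: [0.653, 0.757, -0.0, 0.0]
ft_force: [0.6, -1.6, 0.1]
grip_width: 0.002
grasp_force: 0.9
```

```bash
cat >> h.py <<'E'
def caps():
    h=cv2.cvtColor(optics.camera('top'),cv2.COLOR_RGB2HSV);m=cv2.inRange(h,(70,120,60),(95,255,255));m[:170]=0;m[250:]=0
    n,l,s,c=cv2.connectedComponentsWithStats(m)
    for i in range(1,n):
        if s[i,4]>20: print("cap",s[i,4],((onz("top",[c[i]],.065)[:,:2]-O)@R*1000).round(1))
E
python3 -c "
from h import *
to(-.015,0,.0077);caps()"
```

```text
t 7.62 rail pos mm [-94.1  -0. ] z 7.4 F [ 0.6 -1.6  0.1] w 0.0
shift units total now-axes [ 0.3954  0.001  -0.0015] in goal axes [ 3.954e-01 -2.000e-04 -1.400e-03] turn units [0.     0.0002 0.0019]
cap 76 [[-61.1  -0.5]]
cap 154 [[-31.3  -1.3]]
cap 147 [[ 3.8 -0.4]]
cap 149 [[38.6 -0.3]]
```

Call:
send_rows(plan=[[[0,0,0,0.0125,0,0,0],[0,0,0,0.0125,0,0,0],[0,0,0,0.0125,0,0,0],[0,0,0,0.0125,0,0,0],[0,0,0,0.0125,0,0,0],[0,0,0,0.0125,0,0,0],[0,0,0,0.0125,0,0,0],[0,0,0,0.0125,0,0,0],[0,0,0,0.0125,0,0,0],[0,0,0,0.0125,0,0,0],[0,0,0,0.0125,0,0,0],[0,0,0,0.0125,0,0,0],[0,0,0,0.0125,0,0,0],[0,0,0,0.0125,0,0,0],[0,0,0,0.0125,0,0,0],[0,0,0,0.0125,0,0,0],[0,0,0,0.0125,0,0,0],[0,0,0,0.0125,0,0,0],[0,0,0,0.0125,0,0,0],[0,0,0,0.0125,0,0,0]]])

```text
clock: 9.33
position: [0.6283, -0.0354, 0.0074]
ee_rot: [0.653, 0.757, -0.0, 0.0]
ft_force: [0.2, -1.8, -0.3]
grip_width: 0.002
grasp_force: 0.8
```

```bash
python3 -c "
from h import *
to(-.015,0,.0077);caps()"
```

```text
t 9.33 rail pos mm [-43.8   0.1] z 7.4 F [ 0.2 -1.8 -0.3] w 0.0
shift units total now-axes [ 0.1438  0.001  -0.0016] in goal axes [ 0.1438  0.0005 -0.0016] turn units [0.     0.0001 0.0021]
cap 155 [[18.8 -2.4]]
cap 151 [[53.8 -2.5]]
cap 155 [[89.1 -1.7]]
```

Call:
send_rows(plan=[[[0,0,0,0.01,0,0,0],[0,0,0,0.01,0,0,0],[0,0,0,0.01,0,0,0],[0,0,0,0.01,0,0,0],[0,0,0,0.01,0,0,0],[0,0,0,0.01,0,0,0],[0,0,0,0.01,0,0,0],[0,0,0,0.01,0,0,0],[0,0,0,0.01,0,0,0],[0,0,0,0.01,0,0,0],[0,0,0,0.01,0,0,0],[0,0,0,0.01,0,0,0],[0,0,0,0.01,0,0,0],[0,0,0,0.01,0,0,0],[0,0,0,0.005,0,0,0]]])

```text
clock: 10.63
position: [0.624, -0.0066, 0.0074]
ee_rot: [0.653, 0.758, 0.0, 0.0]
ft_force: [-0.1, -2.1, 0.1]
grip_width: -0.001
grasp_force: 0.9
```

Call:
send_rows(plan=[[[0,0,0,0.005,0,0,0],[0,0,0,0.005,0,0,0]]])

```text
clock: 10.8
position: [0.6238, -0.005, 0.0074]
ee_rot: [0.653, 0.757, -0.0, 0.0]
ft_force: [0.1, -1.4, -1.1]
grip_width: 0.001
grasp_force: 0.8
```

```bash
python3 -c "
from h import *
to(-.012,0,.0077);caps()"
```

```text
t 10.8 rail pos mm [-13.    0.2] z 7.4 F [ 0.1 -1.4 -1.1] w 0.0
shift units total now-axes [ 0.0049  0.0009 -0.0015] in goal axes [ 0.0049  0.0009 -0.0015] turn units [0.     0.0001 0.0021]
cap 123 [[51.4 -1.8]]
cap 152 [[84.1 -2.1]]
cap 149 [[119.8  -2.7]]
```

Nearly home. I'll creep forward 0.5 mm per row and check the force.

Call:
send_rows(plan=[[[0,0,0,0.0025,0,0,0],[0,0,0,0.0025,0,0,0],[0,0,0,0.0025,0,0,0]]])

```text
clock: 11.1
position: [0.6236, -0.0036, 0.0074]
ee_rot: [0.653, 0.757, -0.0, 0.0]
ft_force: [0.4, -2.3, 0.3]
grip_width: -0.001
grasp_force: 0.9
```

Call:
send_rows(plan=[[[0,0,0,0.0025,0,0,0],[0,0,0,0.0025,0,0,0]]])

```text
clock: 11.27
position: [0.6235, -0.0026, 0.0075]
ee_rot: [0.653, 0.757, -0.0, 0.0]
ft_force: [0.4, -1.5, 0.6]
grip_width: -0.003
grasp_force: 0.9
```

Call:
send_rows(plan=[[[0,0,0,0.0025,0,0,0],[0,0,0,0.0025,0,0,0]]])

```text
clock: 11.43
position: [0.6234, -0.0021, 0.0075]
ee_rot: [0.653, 0.757, -0.0, 0.0]
ft_force: [1.1, -4.4, 1.1]
grip_width: 0.002
grasp_force: 2.3
```

Call:
send_rows(plan=[[[0,0,0,0.0025,0,0,0],[0,0,0,0.0025,0,0,0]]])

```text
clock: 11.6
position: [0.6234, -0.0019, 0.0075]
ee_rot: [0.653, 0.757, -0.0, 0.001]
ft_force: [0.6, -7.0, 2.4]
grip_width: -0.001
grasp_force: 3.5
```

```bash
python3 -c "
from h import *
to(-.009,0,.0077);caps()"
```

```text
t 11.6 rail pos mm [-9.8  0.2] z 7.5 F [ 0.6 -7.   2.4] w -0.0
shift units total now-axes [ 0.0041  0.0008 -0.0008] in goal axes [ 0.0041  0.0008 -0.0008] turn units [0.0001 0.0011 0.0015]
cap 101 [[55.9 -1.5]]
cap 156 [[87.3 -1.9]]
cap 153 [[122.3  -2.9]]
```

The force has risen and bottle_1 is at 122.3 mm, so the row is home. I'll back off, lift over the keeper and come down on its outer side.

Call:
send_rows(plan=[[[0,0,0,-0.01,0,0,0],[0,0,0,-0.03,0,0,0],[0,0,0,-0.04,0,0,0],[0,0,0,-0.04,0,-0.04,0],[0,0,0,0,0,-0.08,0],[0,0,0,0,0,-0.1,0],[0,0,0,0,0,-0.08,0],[0,0,0,0,-0.06,0,0],[0,0,0,0,-0.1,0,0],[0,0,0,0,-0.1,0,0],[0,0,0,0,-0.1,0,0],[0,0,0,0,-0.05,0,0],[0,0,0,0,0,0,0],[0,0,0,0,0,0,0]]])

```text
clock: 12.82
position: [0.546, -0.0371, 0.0681]
ee_rot: [0.653, 0.757, 0.0, 0.001]
ft_force: [-0.0, 0.3, -0.5]
grip_width: -0.001
grasp_force: 0.0
```

```bash
python3 -c "
from h import *
caps();to(-.034,.082,.003)
t=optics.camera('top')[:,:,::-1][150:280,220:420];s=optics.camera('scene')[:,:,::-1][150:280,240:440]
cv2.imwrite('pics/b6.png',cv2.resize(np.hstack([s,t]),None,fx=2,fy=2,interpolation=cv2.INTER_CUBIC))"
```

```text
cap 86 [[18.8 -4.9]]
cap 152 [[51.9 -1.9]]
cap 152 [[87.1 -1.9]]
cap 152 [[122.2  -2.7]]
t 12.87 rail pos mm [-33.3  81.4] z 68.0 F [-0.  -0.   0.3] w -0.0
shift units total now-axes [-0.0036 -0.0034  0.3252] in goal axes [-0.0037 -0.003   0.3252] turn units [0.0008 0.0002 0.0018]
```

View pics/b6.png

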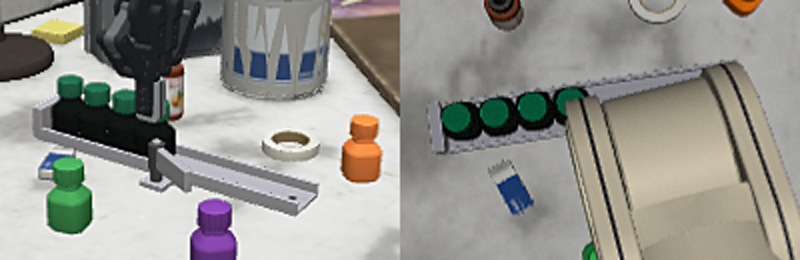

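The scene half shows the row home with the tips in front of it at about (152,112), and the keeper untouched. I'll check that the tip's projection agrees.

```bash
python3 -c "
from h import *
p=np.array(get_obs()['position'])
for dz in(-.017,0,.0225):print(dz,(proj('scene',[p+[0,0,dz]])-[240,150])*2)
P=lambda x,y,z:np.r_[O+R@[x,y],z]
print('keeper tip',(proj('scene',[P(-.0655,.0705,.042)])-[240,150])*2)"
```

```text
-0.017 [[148.60519645 156.4520656 ]]
0 [[148.72256378 138.96235641]]
0.0225 [[148.8829655  115.39966439]]
keeper tip [[186.37670097 170.07693791]]
```

Call:
send_rows(plan=[[[0,0,0,0,0,0.06,0],[0,0,0,0,0,0.08,0],[0,0,0,0,0,0.08,0],[0,0,0,0,0,0.05,0],[0,0,0,0,0,0.03,0],[0,0,0,0,0,0.02,0],[0,0,0,0,0,0,0],[0,0,0,0,0,0,0]]])

```text
clock: 13.63
position: [0.546, -0.0362, 0.0037]
ee_rot: [0.653, 0.758, 0.0, 0.0]
ft_force: [-0.8, 0.2, 1.2]
grip_width: 0.001
grasp_force: 0.0
```

```bash
python3 -c "
from h import *
to(-.034,.082,.003)
s,c=np.sin,np.cos
P=[]
for t in [2.07,1.95,1.8,1.6,1.4,1.2,1.0,.8,.6,.4,.2,.1,.0]:
  u=np.array([-s(t),-c(t)]);v=np.array([c(t),-s(t)]);h=8.5*abs(c(t))+11*abs(s(t))
  q=np.array([-13,42])+36*u-(4+h)*v;P.append(q);print(t,q.round(1),'unit shift',(np.array([1,-1])*(q-P[-2])/200).round(3) if len(P)>1 else '')
"
```

```text
t 13.63 rail pos mm [-32.7  81.7] z 3.7 F [-0.8  0.2  1.2] w 0.0
shift units total now-axes [-0.0067 -0.0014  0.0036] in goal axes [-0.0067 -0.0014  0.0036] turn units [0.0004 0.     0.0022]
2.07 [-36.1  74.8] unit shift 
1.95 [-40.   71.5] unit shift [-0.019  0.017]
1.8 [-44.3  66.4] unit shift [-0.021  0.025]
1.6 [-48.5  58.3] unit shift [-0.021  0.04 ]
1.4 [-51.2  51.9] unit shift [-0.014  0.032]
1.2 [-52.8  45.1] unit shift [-0.008  0.034]
1.0 [-52.9  37.6] unit shift [-0.001  0.038]
0.8 [-51.2  29.7] unit shift [0.009 0.039]
0.6 [-47.5  22. ] unit shift [0.018 0.038]
0.4 [-41.9  15.1] unit shift [0.028 0.034]
0.2 [-34.4   9.6] unit shift [0.037 0.028]
0.1 [-30.1   7.5] unit shift [0.021 0.01 ]
0.0 [-25.5   6. ] unit shift [0.023 0.008]
```

Call:
send_rows(plan=[[[0,0,0,-0.008,0.017,0,0],[0,0,0,-0.009,0.018,0,0],[0,0,0,-0.009,0.009,0,0],[0,0,0,-0.01,0.008,0,0],[0,0,0,-0.01,0.012,0,0],[0,0,0,-0.011,0.013,0,0],[0,0,0,-0.007,0.013,0,0],[0,0,0,-0.007,0.013,0,0],[0,0,0,-0.007,0.014,0,0],[0,0,0,-0.005,0.011,0,0],[0,0,0,-0.005,0.011,0,0],[0,0,0,-0.004,0.01,0,0],[0,0,0,-0.003,0.011,0,0],[0,0,0,-0.003,0.011,0,0],[0,0,0,-0.002,0.012,0,0],[0,0,0,0,0.013,0,0],[0,0,0,0,0.013,0,0],[0,0,0,0,0.012,0,0]]])

```text
clock: 15.13
position: [0.5926, -0.0496, 0.0034]
ee_rot: [0.653, 0.757, 0.0, 0.0]
ft_force: [0.4, -0.5, 0.2]
grip_width: 0.001
grasp_force: 0.3
```

```bash
python3 -c "
from h import *
to(-.0529,.0376,.003);caps()
s=optics.camera('scene')[:,:,::-1][150:270,260:420]
cv2.imwrite('pics/b7.png',cv2.resize(s,None,fx=4,fy=4,interpolation=cv2.INTER_CUBIC))"
```

```text
t 15.13 rail pos mm [-52.6  37.5] z 3.4 F [ 0.4 -0.5  0.2] w 0.0
shift units total now-axes [-0.0014 -0.0003  0.0022] in goal axes [-0.0014 -0.0003  0.0022] turn units [0.0001 0.0001 0.0021]
cap 153 [[16.7 -1.2]]
cap 152 [[51.9 -1.9]]
cap 153 [[87.1 -1.8]]
cap 153 [[122.3  -2.8]]
```

View pics/b7.png

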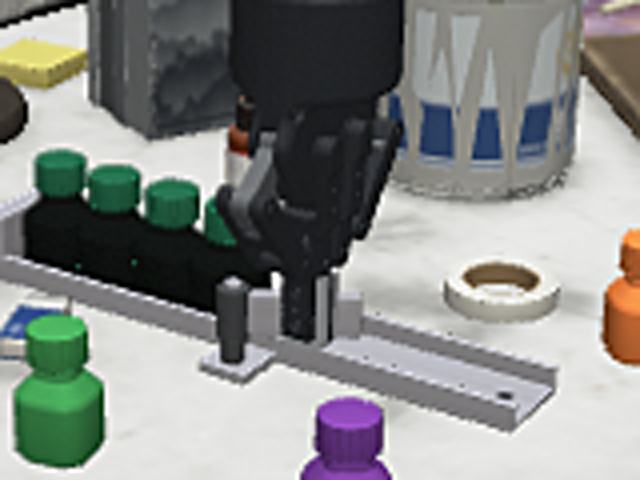

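The keeper arm, seen behind and to the right of the fingertips at crop (310,310), has swung across to about 1 rad. The row is undisturbed, so I'll continue closing.

Call:
send_rows(plan=[[[0,0,0,0.003,0.013,0,0],[0,0,0,0.003,0.013,0,0],[0,0,0,0.003,0.013,0,0],[0,0,0,0.006,0.013,0,0],[0,0,0,0.006,0.013,0,0],[0,0,0,0.006,0.012,0,0],[0,0,0,0.009,0.012,0,0],[0,0,0,0.009,0.011,0,0],[0,0,0,0.01,0.011,0,0],[0,0,0,0.009,0.007,0,0],[0,0,0,0.009,0.007,0,0],[0,0,0,0.009,0.007,0,0],[0,0,0,0.01,0.007,0,0],[0,0,0,0.01,0.005,0,0],[0,0,0,0.01,0.005,0,0],[0,0,0,0.008,0.003,0,0],[0,0,0,0.006,0.003,0,0],[0,0,0,0.004,0.002,0,0]]])

```text
clock: 16.73
position: [0.6193, -0.0199, 0.0034]
ee_rot: [0.653, 0.757, -0.001, 0.0]
ft_force: [-2.4, -3.7, 1.2]
grip_width: -0.003
grasp_force: 2.0
```

```bash
python3 -c "
from h import *
to(-.0255,.006,.003);caps()"
```

```text
t 16.73 rail pos mm [-27.1   6.8] z 3.4 F [-2.4 -3.7  1.2] w -0.0
shift units total now-axes [0.0079 0.0039 0.0018] in goal axes [0.0079 0.0039 0.0019] turn units [-0.0004  0.0007  0.002 ]
cap 153 [[51.9 -2. ]]
cap 26 [[25.8  1. ]]
cap 152 [[87.1 -1.9]]
cap 154 [[122.3  -2.8]]
```

Call:
send_rows(plan=[[[0,0,0,0.003,0,0,0],[0,0,0,0.003,0,0,0]]])

```text
clock: 16.95
position: [0.6194, -0.0198, 0.0034]
ee_rot: [0.653, 0.757, -0.001, 0.001]
ft_force: [-1.0, -7.4, 1.3]
grip_width: 0.003
grasp_force: 3.6
```

Call:
send_rows(plan=[[[0,0,0,0.003,0,0,0],[0,0,0,0,0,0,0]]])

```text
clock: 17.12
position: [0.6193, -0.0198, 0.0034]
ee_rot: [0.654, 0.757, -0.001, 0.001]
ft_force: [-1.1, -8.0, 1.2]
grip_width: 0.007
grasp_force: 3.6
```

The force climbs without motion, so the keeper is at its hard stop. I'll back off, lift clear and check.

Call:
send_rows(plan=[[[0,0,0,-0.01,0,0,0],[0,0,0,-0.03,0,0,0],[0,0,0,-0.06,0,0,0],[0,0,0,-0.06,0,-0.05,0],[0,0,0,0,0,-0.15,0],[0,0,0,0,0,-0.18,0],[0,0,0,0,0,-0.18,0],[0,0,0,0,0,-0.18,0],[0,0,0,-0.18,0,-0.05,0],[0,0,0,-0.18,0,0,0],[0,0,0,-0.18,0,0,0],[0,0,0,-0.18,0,0,0],[0,0,0,-0.18,0,0,0],[0,0,0,-0.18,0,0,0],[0,0,0,0,0,0,0],[0,0,0,0,0,0,0]]])

```text
clock: 18.45
position: [0.6551, -0.2667, 0.1606]
ee_rot: [0.655, 0.756, -0.0, -0.0]
ft_force: [-1.0, 1.0, -0.1]
grip_width: 0.002
grasp_force: 0.0
```

```bash
python3 -c "
from h import *
to(-.0255,.006,.003);caps()
t=optics.camera('top')[:,:,::-1][170:250,225:400];cv2.imwrite('pics/c8.png',cv2.resize(t,None,fx=4.5,fy=4.5,interpolation=cv2.INTER_CUBIC))"
```

```text
t 18.45 rail pos mm [-276.5    7. ] z 160.6 F [-1.   1.  -0.1] w 0.0
shift units total now-axes [1.255  0.0035 0.7879] in goal axes [1.255  0.0051 0.788 ] turn units [-0.0003  0.     -0.0011]
cap 154 [[16.7 -1.2]]
cap 153 [[51.9 -2. ]]
cap 153 [[87.1 -1.9]]
cap 154 [[122.3  -2.8]]
```

View pics/c8.png

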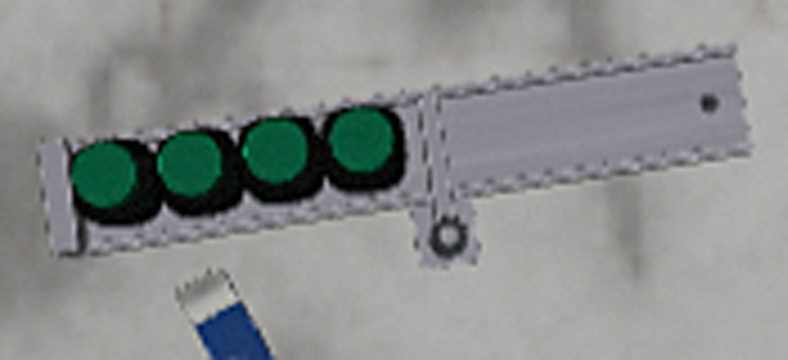

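The picture shows the row tight against the stop, with caps from (105,175) to (362,140). The keeper lies straight across from (448,237) to (430,88), parallel to the rail's end edge, and the hand is clear.

```bash
python3 -c "
from workcell import job
print(job.hand_in())"
```

```text
the job is handed in; nothing more can be done
None
```

I handed the job in at about 18.5 s of the 45 s allowed: the last picture shows the four bottles closed up against the end stop, the keeper straight across behind them and the hand clear, but the hand-in returned no verdict.

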